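# Knock a jammed jaw insert loose and lift it out

### The arm

A 6-joint arm with a two-finger parallel gripper is mounted at the origin on the work surface. World frame = base frame: x ahead of the robot, y to its left, z up, the work surface at z = 0. Lengths are in m, angles in degrees, forces in N, time in s.
With the tool pointing down it reaches from about 0.4 to 0.825 m from the base axis. Payload 7 kg.
Tool frame: the origin (TCP) lies midway between the tips of the shut fingers; the grasp point (between the pads) lies 19 mm behind it; z points along the fingers, y is the line along which they close (so a half turn about z gives the same grasp; the last joint's range is limited). The gripper opens to 88 mm and grips with 3 to 60 N. Pads are 19 mm wide; open, the fingers measure 130 mm over their backs; the gripper's body (78 mm by 193 mm) begins 47 mm behind the grasp point.
Start: joints at [-55.686, 20.546, 0.682, 0, -70.136, -16.507], TCP at [0.206, -0.643, 0.227] pointing down, gripper open.
Joint ranges: [-176.03, 176.03], [-82.01, 121.73], [-58.28, 71.71], [-173.87, 95.51], [-174.79, -0.11], [-173.66, 173.66]. Speed limits (degrees/s): [136.94, 136.94, 172.46, 180, 180, 180].

### API

Orientations are given as a 3x3 rotation matrix whose columns are the frame's x, y, z axes.
In Python, from rig import robot gives the robot as it stands. Calls block until the motion is done:
- robot.goto(position, orientation): joint-space move of the TCP to a pose.
- robot.servo_line(position, ori=None, speed=0.15): straight line of the TCP; ori=None keeps the orientation; speed is the mean speed in m/s.
- robot.movej(angles): joint-space move.
- robot.move_gripper(opening): opening from 0.0 (shut) to 1.0 (fully open); the grip force is fixed at half the most; returns when the fingers have stopped.
- robot.dwell(seconds).
- robot.ik(position, orientation): joint angles nearest the present ones, or None.
- robot.grab_frame(name): name is "scene" or "top" or "wrist"; returns (picture, depth): 420x560x3 uint8, red, green, blue; 420x560 float32, m along the optical axis (not along the pixel's ray), 0 where there is no reading.
- robot.camera_info(name): a dict with "vfov" (degrees; the focal length in pixels is half the picture's height over the tangent of half this angle, whatever the lens; pixels are square), "cx", "cy" (the principal point, pixels), "view" (4x4, takes a point from world to camera coordinates); the wrist camera has in their place "T_tool_cam" (4x4, takes a point from camera to tool coordinates, whose origin is the TCP and whose axes are the flange's). Camera axes: x right, y down, z forward; pixel columns grow to the right and rows downward; lengths in m; the calibration is good to about 2 mm. The wrist camera is an equidistant fisheye: a pixel r from the principal point sees the ray r / f radians off the axis. A picture is of the moment at which its call begins: read the wrist's pose just before it. camera_info takes no time and is no camera call.
A pose or a line that the arm cannot do raises robot.Unreachable and nothing moves.
- robot.job_done(): hands the job in; it is judged then, once.
Readings, each from a call of its own:
- robot.read_t(): time.
- robot.read_qpos(): joint angles.
- robot.read_qvel(): joint speeds.
- robot.read_effort(): joint torques, N m.
- robot.read_position(): TCP position.
- robot.read_tcp_rot(): TCP orientation.
- robot.read_force(): force on the tool from outside, world axes, zero at the start.
- robot.read_ft_torque(): the same for the moment, N m.
- robot.read_grip_width(): opening from 0.0 (shut) to 1.0 (fully open).
- robot.read_finger_force(): force on a finger pad.
Only numpy, scipy, OpenCV 4.12 (cv2) and the standard library are available. Lean on these libraries where they do the work, as an engineer would, in place of code of your own. Each camera call takes 0.05 s, during which the arm holds its last target. There are 200 camera calls.

### The job

The steel jaw insert with the blue top is jammed in the slot of the grey grip holder, with its foot caught under the lips. Pick up the yellow nylon block and with it, not with the gripper, knock the insert along the slot until its foot is wholly in the open, bright-walled end. Then put the block back on the bench, lift the insert out and stand it upright in the blue tray.

Things in the scene. Friction and masses are not known exactly. Their poses are not given: they have to be found in the camera images.
- insert_stem (a point): Jammed steel insert (sizes in mm), about 0.6 kg, an upside-down T: foot 70 (x) by 40 (y) by 14 high; centred on it a ribbed stem 40 (x) by 24 (y), blue on top, 60 high in all. Point: on its centre line, 42 above its underside; grip the stem here across y. x along the slot as the holder's x, z up. A spring shoe jams the foot: sliding takes 7 to 20 N; push low and level on the stem's -x face.
- holder: Grey holder fixed to the bench (mm): 182 long (x -75 to 107), 90 wide, 44 high. Origin at bench level under the slot's mid-line, x along the slot to its open end. Slot floor 20 up. x -75 to 0: lips over the foot, top 44, 28 gap for the stem. x 0 to 95: no lips, walls and end stop (x 95) 36 high. Insert starts centred at x about 0, is clear of the lips beyond 35, meets the stop at 60; aim for 48.
- knocker_center (a point): Loose yellow nylon block lying on the bench, in mm 100 (x) by 30 (y) by 50 high (z), 0.18 kg. This point is its centre. Grip it across its 30 mm width; strike with its end face. An aluminium block of the same size lies near it and is not wanted.
- tray: Blue open tray fixed on the bench, in mm 160 (x) by 130 (y) outside, 25 high, walls 4 thick, floor 5 thick or less. Origin at the centre of its underside, z up. It starts empty.

How it is judged (in metres and radians):
On the way, in this order (a step that is already met when the one before it is completed fails the run):
1. the yellow block is pressed against the jammed insert (contact force between knocker and insert above 1 N and x of insert_stem in the frame of holder below 0.03 m), for 0.02 s.
2. the insert's foot is clear of the lips, still down in the slot (x of insert_stem in the frame of holder above 0.034 m and horizontal distance between insert_stem and holder below 0.075 m and height (world z) of insert_stem below 0.07 m), for 0.1 s.
At the end, for the whole second after the job is handed in: The insert stands upright (within 10 degrees) on the tray's floor, at rest and released; the yellow block lies at rest on the bench, not in the tray or on the holder (x of insert_stem in the frame of tray between -0.075 and 0.075 m and y of insert_stem in the frame of tray between -0.06 and 0.06 m and height (world z) of insert_stem below 0.055 m and angle between insert_stem's own z axis and vertical below 0.17 rad and linear speed of each of insert, knocker below 0.03 m/s and height (world z) of knocker_center below 0.056 m and not (x of knocker_center in the frame of tray between -0.075 and 0.075 m and y of knocker_center in the frame of tray between -0.06 and 0.06 m)); the robot touches nothing.
It fails at once if the gripper touches the insert while its foot is still caught under the lips (contact force between the fingers and insert above 0.5 N and x of insert_stem in the frame of holder between -0.05 and 0.03 m and height (world z) of insert_stem below 0.068 m and horizontal distance between insert_stem and holder below 0.05 m).
It also fails if it takes over 64 s, if anything falls off the work surface, if the arm or the gripper's body presses on something with over 40 N, if the wrist force passes 120 N, or if a joint passes its speed limit or range.

## Working session

There is one attempt and no reset: what is moved stays moved. The work goes in short steps, each a Python script; the robot and the scene stay as the last script left them, time stands still between calls to the robot, and variables do not carry over. Pictures are saved under pics/ and viewed, at most 10 in all, crops included, and the job is handed in when it is done.

```bash
ls; mkdir -p pics; python3 - <<'E'
from rig import robot
import cv2,numpy as np
for n in ("scene","top"):
    p,d=robot.grab_frame(n); cv2.imwrite(f"pics/{n}0.png",p[:,:,::-1]); np.save(f"pics/{n}0.npy",d)
    i=robot.camera_info(n); print(n,i["vfov"],i["cx"],i["cy"],np.round(i["view"],4).tolist(), (d>0).mean())
print(robot.camera_info("wrist"),robot.read_tcp_rot(),robot.read_t())
E
```

```text
pics
scene 42.55650277648138 277.77821856068346 209.44413697705727 [[0.7129, 0.701, -0.0197, -0.362], [0.4744, -0.5028, -0.7226, -0.185], [-0.5164, 0.5058, -0.691, 1.6033], [0.0, 0.0, 0.0, 1.0]] 0.9961777210884354
top 50.31183721718705 283.07717429719656 210.2822403286367 [[0.018, -0.9998, 0.0117, -0.0119], [-0.9871, -0.0196, -0.1588, 0.5209], [0.159, -0.0087, -0.9872, 0.8387], [0.0, 0.0, 0.0, 1.0]] 0.9959651360544217
{'vfov': 65.70646984690485, 'cx': 279.2005600176536, 'cy': 208.7081793965938, 'T_tool_cam': array([[-1.09078752e-03, -9.69977667e-01, -2.43191564e-01,
         6.61516446e-02],
       [ 9.99999294e-01, -1.17256391e-03,  1.91511784e-04,
        -7.65218683e-05],
       [-4.70919804e-04, -2.43191183e-01,  9.69978261e-01,
        -1.56662137e-01],
       [ 0.00000000e+00,  0.00000000e+00,  0.00000000e+00,
         1.00000000e+00]])} [[-9.52116529e-01 -3.05734876e-01 -5.48029497e-04]
 [-3.05735348e-01  9.52115574e-01  1.35290912e-03]
 [ 1.08155917e-04  1.45567913e-03 -9.99998935e-01]] 0.1
```

View pics/top0.png

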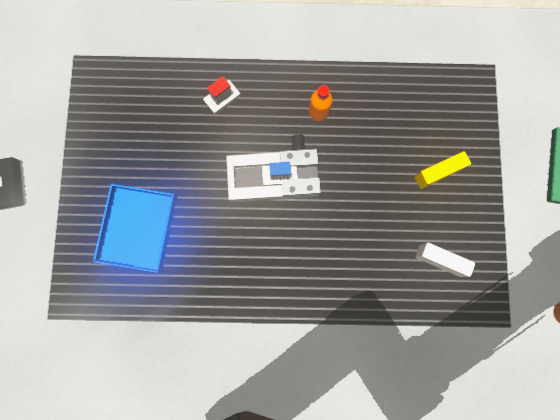

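View pics/scene0.png

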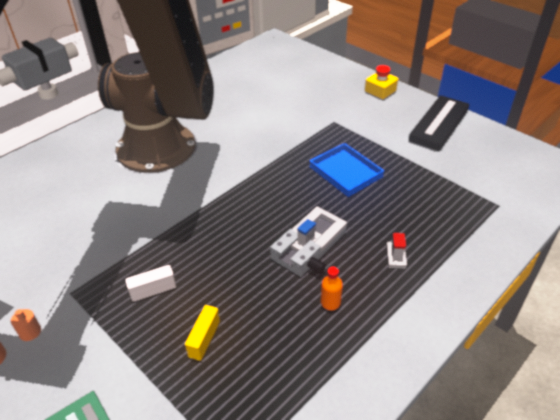

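The top view shows the holder at (273,175) with its open end to the left (+y) and the blue insert top at (280,169). The yellow block is at (445,168), the aluminium block at (447,259) and the tray at (135,228). The scene view agrees, and a black shoe knob sticks out of the holder's far side.

```bash
cat > h.py <<'E'
import numpy as np,cv2
from rig import robot
def cloud(name,p=None,d=None):
    """world points HxWx3 (nan = none) and hsv picture for a fixed or the wrist camera"""
    i=robot.camera_info(name)
    if name=="wrist":
        R,t=np.array(robot.read_tcp_rot()),np.array(robot.read_position())
    if d is None: p,d=robot.grab_frame(name)
    f=210/np.tan(np.radians(i["vfov"]/2)); v,u=np.mgrid[:420,:560]
    x,y=(u-i["cx"])/f,(v-i["cy"])/f
    if name=="wrist":
        r=np.hypot(x,y)+1e-9; s=np.tan(np.minimum(r,1.5))/r; x,y=x*s,y*s
    c=np.stack([x*d,y*d,d],-1).astype(float); c[d<=0]=np.nan
    if name=="wrist":
        T=i["T_tool_cam"]; w=(c@T[:3,:3].T+T[:3,3])@R.T+t
    else:
        V=np.array(i["view"]); w=(c-V[:3,3])@V[:3,:3]
    return w,cv2.cvtColor(p,cv2.COLOR_RGB2HSV),p
def rect(w,m):
    """min-area rect in xy of the masked points: centre, long axis angle, sizes"""
    q=w[m][:,:2]; (c,s,a)=cv2.minAreaRect((q*1000).astype(np.float32))
    if s[0]<s[1]: s=s[::-1]; a+=90
    return np.array(c)/1000,(a+90)%180-90,np.round(s,1),len(q)
def big(m):
    n,l,st,_=cv2.connectedComponentsWithStats(m.astype(np.uint8)); return l==1+np.argmax(st[1:,4])
E
python3 - <<'E'
from h import *
p=cv2.imread("pics/top0.png")[:,:,::-1].copy()
w,h,_=cloud("top",p,np.load("pics/top0.npy"))
H,S,V=[h[...,k].astype(int) for k in range(3)]; z=w[...,2]
m=big((abs(H-29)<5)&(S>150)&(V>90)); print("yel z",np.nanpercentile(z[m],[5,50,95]),rect(w,m&(abs(z-.05)<.006)))
u,v=np.meshgrid(range(560),range(420)); b=(abs(H-108)<12)&(S>150)&(V>100)
t=big(b&(u<190)); print("tray floor z",np.nanpercentile(z[t],[5,50,95]),rect(w,t))
rim=t&(z>.018); print("rim",rect(w,rim))
i=b&(abs(u-280)<20)&(abs(v-170)<20); print("blue z",np.nanpercentile(z[i],[5,50,95]),rect(w,i&(z>.072)))
a=(u>220)&(u<330)&(v>125)&(v<205)
hd=a&(z>.03)&(z<.048); print("holder",rect(w,big(hd)))
print("low",rect(w,big(a&(abs(z-.036)<.004)&(u<285))), "lip",rect(w,big(a&(abs(z-.044)<.004)&(u>283))))
k=a&(v<150)&(z>.008); print("knob",np.nanmin(w[k],0),np.nanmax(w[k],0))
for lo in range(0,100,4):
    n=(a&(z*1000>=lo)&(z*1000<lo+4)).sum(); print(lo,n,end="; ")
E
```

```text
yel z [0.04670916 0.04941857 0.05192325] (array([ 0.61344379, -0.32555289]), -63.72721481323242, array([100.7,  29.2]), 702)
tray floor z [0.00034639 0.00340772 0.023649  ] (array([nan, nan]), 0.0, array([0., 0.]), 5520)
rim (array([0.48403253, 0.29427222]), -8.276664733886719, array([160.2, 131.5]), 679)
blue z nan (array([0., 0.]), 0.0, array([0., 0.]), 0)
holder (array([0.61165271, 0.02079668]), -84.86735773086548, array([182. , 124.9]), 2930)
low (array([0.59157556, 0.05516762]), -85.1129961013794, array([109.9,  90.7]), 1272) lip (array([ 0.56999811, -0.0378285 ]), -84.87568664550781, array([72. , 31.4]), 556)
knob [ 0.64687183 -0.06607748  0.02255601] [ 0.68015318 -0.01769553  0.04308281]
0 1958; 4 57; 8 29; 12 37; 16 525; 20 401; 24 77; 28 190; 32 1214; 36 478; 40 749; 44 355; 48 10; 52 11; 56 8; 60 11; 64 9; 68 9; 72 12; 76 169; 80 102; 84 0; 88 0; 92 0; 96 0;
  return np.nanmean(a, axis, out=out, keepdims=keepdims)
```

```bash
python3 - <<'E'
from h import *
p=cv2.imread("pics/top0.png")[:,:,::-1].copy()
w,h,_=cloud("top",p,np.load("pics/top0.npy"))
z=w[...,2]; u,v=np.meshgrid(range(560),range(420)); a=(u>220)&(u<330)&(v>125)&(v<205)
ex=np.array([np.cos(np.radians(95.05)),np.sin(np.radians(95.05))]); ey=np.array([-ex[1],ex[0]])
X,Y=w[...,:2]@ex,w[...,:2]@ey
P=lambda q:np.round(np.nanpercentile(q,[0.5,2,50,98,99.5]),4)
low=a&(abs(z-.036)<.004)&(u<265); lip=a&(abs(z-.044)<.004)&(u>292)&(v<200)&(v>150)
top=a&(z>.074)
print("low X",P(X[low]),"Y",P(Y[low])); print("lip X",P(X[lip]),"Y",P(Y[lip])); print("top X",P(X[top]),"Y",P(Y[top]),P(z[top]))
bo=(u>300)&(u<340)&(v>75)&(v<128)&(z>.01); print("bottle",np.nanmin(w[bo],0),np.nanmax(w[bo],0))
r=(u>195)&(u<245)&(v>70)&(v<115)&(z>.01); print("red",np.nanmin(w[r],0),np.nanmax(w[r],0))
for ang in (116.3,-63.7):
    for a2,pos in ((ang,[.613,-.326,.15]),(ang-21.3,[.62,-.12,.2]),(ang-21.3,[.6,.03,.2]),):
        c,s=np.cos(np.radians(a2)),np.sin(np.radians(a2)); R=np.array([[c,s,0],[s,-c,0],[0,0,-1]])
        q=robot.ik(pos,R); print(a2,None if q is None else np.round(q,1))
E
```

```text
low X [-0.0169 -0.0151  0.0266  0.0569  0.0575] Y [-0.639  -0.6382 -0.5948 -0.5497 -0.5491]
lip X [-0.1238 -0.1231 -0.0978 -0.0719 -0.0704] Y [-0.6368 -0.6353 -0.5775 -0.5496 -0.5492]
top X [-0.0666 -0.0661 -0.0465 -0.0273 -0.0267] Y [-0.6067 -0.6064 -0.5941 -0.5823 -0.582 ] [0.0749 0.0759 0.0794 0.0829 0.0834]
bottle [ 0.72026326 -0.09546499  0.01029126] [ 0.76199537 -0.05262893  0.11309474]
red [0.73211785 0.09356971 0.01005659] [0.80524294 0.16925861 0.06422929]
116.3 [ -12.    25.2   -2.4    0.   -62.4 -141.7]
95.0 None
95.0 [ 21.5  14.7 -11.3   0.  -64.1 163.5]
-63.7 [-12.   25.2  -2.4   0.  -62.4  38.3]
-85.0 [  6.7  17.5  -7.3   0.  -65.2  -1.7]
-85.0 [ 21.5  14.7 -11.3   0.  -64.1 -16.5]
```

```bash
cat >> h.py <<'E'
EX=np.array([np.cos(np.radians(95.05)),np.sin(np.radians(95.05))]); EY=np.array([-EX[1],EX[0]])
O=-0.0492*EX-0.594*EY
def hol(x,z,y=0.): return np.r_[O+x*EX+y*EY,z]
def down(a):
    c,s=np.cos(np.radians(a)),np.sin(np.radians(a)); return np.array([[c,s,0],[s,-c,0],[0,0,-1.]])
def st(*k): print(*k,"t",round(robot.read_t(),2),"pos",np.round(robot.read_position(),4),"F",np.round(robot.read_force(),1),"grip",round(robot.read_grip_width(),3),round(float(np.max(robot.read_finger_force())),1))
E
python3 - <<'E'
from h import *
k=[.6134,-.3256]
robot.goto(k+[.12],down(-63.7)); robot.servo_line(k+[.006],speed=.12); st("at")
robot.move_gripper(0.); st("closed")
robot.servo_line(k+[.15],speed=.15); st("up")
robot.goto(hol(-.0825,.15),down(-84.95)); st("behind")
w,h,p=cloud("wrist"); cv2.imwrite("pics/w1.png",p[:,:,::-1])
w,h,p=cloud("scene"); cv2.imwrite("pics/s1.png",p[:,:,::-1]) 
w,h,p=cloud("top"); z=w[...,2]; m=(h[...,0]>24)&(h[...,0]<34)&(h[...,1]>150)&(h[...,2]>90)
m=big(m); print("yel",m.sum(),rect(w,m&np.isfinite(z)),np.nanpercentile(z[m],[5,50,95]))
E
```

```text
at t 3.11 pos [ 0.614  -0.3258  0.0069] F [-0.7  0.5  0.9] grip 1.003 0.0
closed t 4.05 pos [ 0.6133 -0.3256  0.0059] F [-0.   0.8  0.6] grip 0.347 30.0
up t 5.16 pos [ 0.6127 -0.3253  0.1487] F [-0.5  0.7 -2.3] grip 0.34 30.0
behind t 6.13 pos [ 0.6033 -0.0794  0.1497] F [ 0.  -0.4 -2.4] grip 0.34 30.0Traceback (most recent call last):
  File "<stdin>", line 10, in <module>
  File "h.py", line 25, in big
    n,l,st,_=cv2.connectedComponentsWithStats(m.astype(np.uint8)); return l==1+np.argmax(st[1:,4])
                                                                               ~~~~~~~~~^^^^^^^^^^
    return _wrapfunc(a, 'argmax', axis=axis, out=out, **kwds)
    return bound(*args, **kwds)
ValueError: attempt to get argmax of an empty sequence
```

View pics/s1.png

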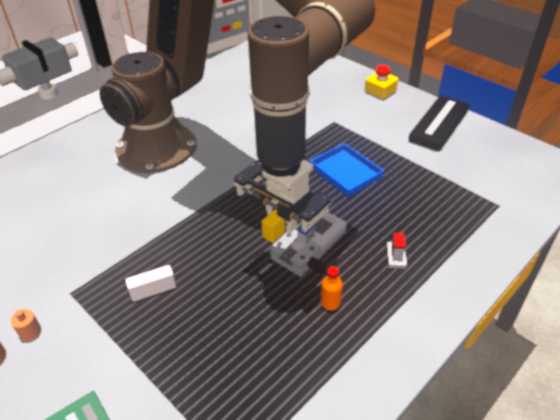

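The scene view shows the yellow block held between the fingers at about (273,226), behind the holder's lipped end and clear of the bottle. I'll lower it and push.

```bash
python3 - <<'E'
from h import *
z=.0535
robot.servo_line(hol(-.0825,z),speed=.1); st("low")
for x in (-.072,-.066,-.060,-.054,-.048,-.042,-.036,-.030,-.024):
    robot.servo_line(hol(x,z),speed=.06); st(x)
w,h,p=cloud("top"); cv2.imwrite("pics/t2.png",p[:,:,::-1])
w,h,p=cloud("scene"); cv2.imwrite("pics/s2.png",p[100:320,180:420,::-1].repeat(2,0).repeat(2,1))
H,S,V=[h[...,k].astype(int) for k in range(3)]
m=(abs(H-108)<12)&(S>120)&(w[...,2]>.06)&(w[...,2]<.1); print(m.sum()); q=w[m][:,:2]-O
print(np.percentile(q@EX,[2,50,98]),np.percentile(q@EY,[2,50,98]))
E
```

```text
low t 7.4 pos [ 0.6038 -0.0789  0.0542] F [ 0.2  0.  -1.8] grip 0.335 30.0
-0.072 t 7.72 pos [ 0.6026 -0.0678  0.054 ] F [ 0.4  0.9 -2.3] grip 0.342 30.0
-0.066 t 7.97 pos [ 0.6019 -0.0625  0.0537] F [ 0.2 -2.8  0. ] grip 0.342 30.0
-0.06 t 8.22 pos [ 0.6014 -0.0573  0.0539] F [ 0.2 -6.7  1.6] grip 0.341 30.0
-0.054 t 8.47 pos [ 0.6009 -0.0516  0.054 ] F [ 0.1 -9.1  1.2] grip 0.337 30.0
-0.048 t 8.72 pos [ 0.6004 -0.0457  0.054 ] F [ 1.5 -8.6  2.1] grip 0.343 30.0
-0.042 t 8.97 pos [ 0.5999 -0.0396  0.054 ] F [ 0.6 -8.1  1.6] grip 0.338 30.0
-0.036 t 9.22 pos [ 0.5994 -0.0327  0.0537] F [ 1.  -4.2 -0. ] grip 0.341 30.0
-0.03 t 9.47 pos [ 0.5986 -0.0261  0.0534] F [-0.3 -0.3 -2. ] grip 0.339 30.0
-0.024 t 9.72 pos [ 0.598  -0.0202  0.0533] F [-0.4  0.  -2. ] grip 0.34 30.0
0Traceback (most recent call last):
  File "<stdin>", line 10, in <module>
    return _quantile_unchecked(
        a, q, axis, out, overwrite_input, method, keepdims, weights)
    return _ureduce(a,
                    func=_quantile_ureduce_func,
    ...<5 lines>...
                    overwrite_input=overwrite_input,
                    method=method)
    r = func(a, **kwargs)
    result = _quantile(arr,
                       quantiles=q,
    ...<2 lines>...
                       out=out,
                       weights=wgt)
    slices_having_nans = np.isnan(arr[-1, ...])
                                  ~~~^^^^^^^^^
IndexError: index -1 is out of bounds for axis 0 with size 0
```

View pics/s2.png

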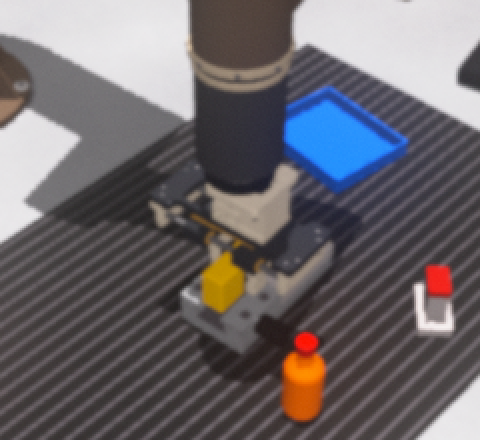

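The force built to 9 N and then fell to zero, so the insert has probably left the shoe. I'll back off, carry the block away and check from above.

```bash
cat >> h.py <<'E'
def insert(name="top"):
    w,h,p=cloud(name); H,S,V=[h[...,k].astype(int) for k in range(3)]
    q=w[...,:2]-O; X,Y=q@EX,q@EY
    m=(abs(H-110)<15)&(S>90)&(w[...,2]>.04)&(abs(Y)<.05)&(abs(X)<.12)
    if m.sum(): print("insert n",m.sum(),"X",np.percentile(X[m],[2,50,98]).round(4),"Y",np.percentile(Y[m],[2,50,98]).round(4),"z",np.percentile(w[m][:,2],[5,50,95]).round(4))
    return p
E
python3 - <<'E'
from h import *
robot.servo_line(hol(-.04,.0535),speed=.1); robot.servo_line(hol(-.04,.15),speed=.2)
robot.goto([.6134,-.28,.15],down(-63.7)); st()
p=insert(); cv2.imwrite("pics/t3.png",p[100:280,60:360,::-1].repeat(2,0).repeat(2,1))
E
```

```text
t 11.73 pos [ 0.6128 -0.2796  0.1485] F [ 0.  -0.3 -1. ] grip 0.341 30.0
insert n 248 X [0.0287 0.0473 0.0658] Y [-0.0122 -0.0004  0.0111] z [0.0771 0.0797 0.0816]
```

View pics/t3.png

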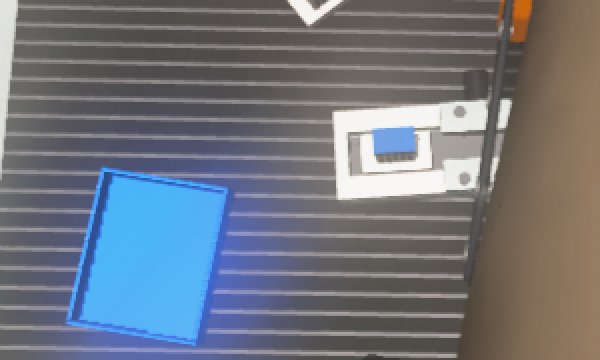

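The insert stands upright in the open end, at holder x ≈ 0.047 (blue top at (395,140) in the crop). Next I'll put the block down and grasp the insert.

```bash
python3 - <<'E'
from h import *
k=[.6134,-.28]
robot.servo_line(k+[.0075],speed=.12); st("down"); robot.move_gripper(1.); robot.servo_line(k+[.15],speed=.2); st("released")
robot.goto(hol(.0473,.15),down(-84.95)); insert("wrist")
robot.servo_line(hol(.0473,.045),speed=.1); st("at insert")
robot.move_gripper(0.); st("gripped")
robot.servo_line(hol(.0473,.18),speed=.1); st("lifted")
p=cloud("scene")[2]; cv2.imwrite("pics/s4.png",p[:,:,::-1])
E
```

```text
down t 13.12 pos [ 0.6141 -0.2801  0.0084] F [ 0.4  1.1 -1.7] grip 0.339 30.0
released t 15.06 pos [ 0.6126 -0.2797  0.1488] F [-0.   0.2 -0.1] grip 0.998 0.0
insert n 2223 X [0.0124 0.043  0.0673] Y [-0.0469  0.0017  0.0485] z [0.0777 0.0791 0.2467]
at insert t 17.56 pos [0.5924 0.0505 0.0457] F [ 0.6 -0.3 -0.6] grip 1.0 0.0
gripped t 18.57 pos [0.5919 0.0504 0.045 ] F [ 0.3 -0.1  0. ] grip 0.272 30.0
lifted t 20.07 pos [0.5914 0.0503 0.1792] F [ 0.2  0.2 -6.2] grip 0.269 30.0
```

View pics/s4.png

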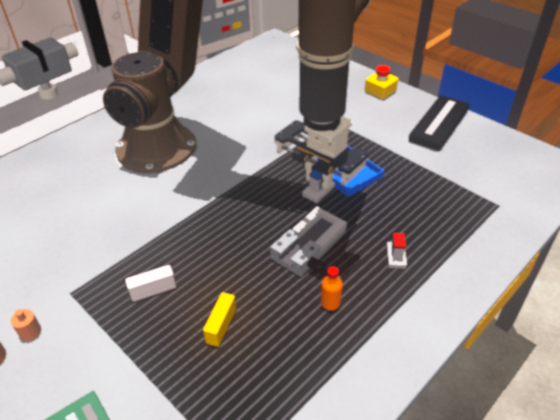

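The insert hangs upright in the gripper at about (320,188), and the yellow block lies on the bench at (220,319). Now to place the insert.

```bash
python3 - <<'E'
from h import *
c=[.484,.294]
robot.goto(c+[.18],down(-84.95)); st("over")
robot.servo_line(c+[.034],speed=.1); st()
for z in (.032,.030,.0285,.027,.0255):
    robot.servo_line(c+[z],speed=.03); st(z)
    if robot.read_force()[2]>-2.5: break
robot.move_gripper(1.); st("open")
robot.servo_line(c+[.18],speed=.12); robot.goto([.45,.0,.25],down(-84.95)); robot.dwell(.3); st("away")
w,h,p=cloud("top"); cv2.imwrite("pics/t5.png",p[:,:,::-1])
z=w[...,2]; m=(np.hypot(w[...,0]-c[0],w[...,1]-c[1])<.06)&(z>.045); print(m.sum(),rect(w,m),np.percentile(z[m],[5,50,95]))
E
```

```text
over t 21.17 pos [0.484  0.2939 0.1799] F [ 0.5 -0.1 -5.6] grip 0.272 30.0
t 22.77 pos [0.4844 0.2944 0.0346] F [ 0.5  0.3 -5.3] grip 0.276 30.0
0.032 t 23.02 pos [0.484  0.294  0.0321] F [ 0.3 -0.1 -5.9] grip 0.275 30.0
0.03 t 23.27 pos [0.4839 0.2939 0.0299] F [ 0.4 -0.4 -6.8] grip 0.27 30.0
0.0285 t 23.52 pos [0.4843 0.2942 0.029 ] F [-2.1 -0.2 -0.5] grip 0.276 30.0
open t 24.68 pos [0.484  0.294  0.0285] F [ 0.6  0.3 -0.3] grip 0.997 0.0
away t 27.56 pos [0.4502 0.0006 0.2496] F [ 1.  -0.3 -0. ] grip 0.998 0.0Traceback (most recent call last):
  File "<stdin>", line 11, in <module>
    return _quantile_unchecked(
        a, q, axis, out, overwrite_input, method, keepdims, weights)
    return _ureduce(a,
                    func=_quantile_ureduce_func,
    ...<5 lines>...
                    overwrite_input=overwrite_input,
                    method=method)
    r = func(a, **kwargs)
    result = _quantile(arr,
                       quantiles=q,
    ...<2 lines>...
                       out=out,
                       weights=wgt)
    slices_having_nans = np.isnan(arr[-1, ...])
                                  ~~~^^^^^^^^^
IndexError: index -1 is out of bounds for axis 0 with size 0
```

View pics/t5.png

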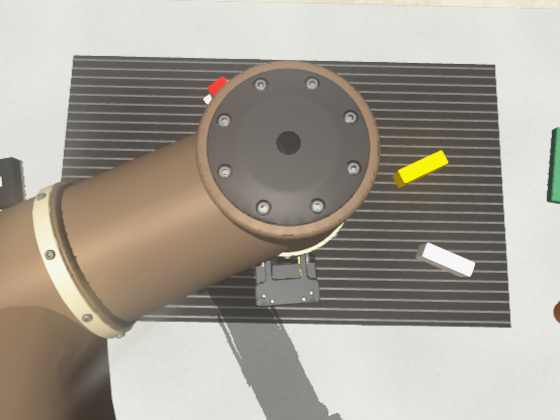

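The top view shows the yellow block lying on the bench at (420,168), but the arm hides the tray. I'll move the arm aside and check the tray.

```bash
python3 - <<'E'
from h import *
robot.movej([-55.686,20.546,.682,0,-70.136,-16.507]); robot.dwell(.3); st("away")
for n in ("scene","top"):
    w,h,p=cloud(n); z=w[...,2]; m=(np.hypot(w[...,0]-.484,w[...,1]-.294)<.06)&(z>.05)
    print(n,m.sum(),rect(w,m),np.percentile(z[m],[5,50,95]) if m.any() else "")
cv2.imwrite("pics/t6.png",p[:,:,::-1])
E
```

```text
away t 30.35 pos [ 0.2069 -0.6425  0.2267] F [0.3 0.2 0.6] grip 0.997 0.0
scene 149 (array([0.48391531, 0.29207281]), -83.40932941436768, array([49.3, 27.5]), 149) [0.05204871 0.06367012 0.06784777]
top 319 (array([0.48482816, 0.29330896]), -85.0104923248291, array([41.8, 25.2]), 319) [0.0556012  0.06319682 0.06573677]
```

View pics/t6.png

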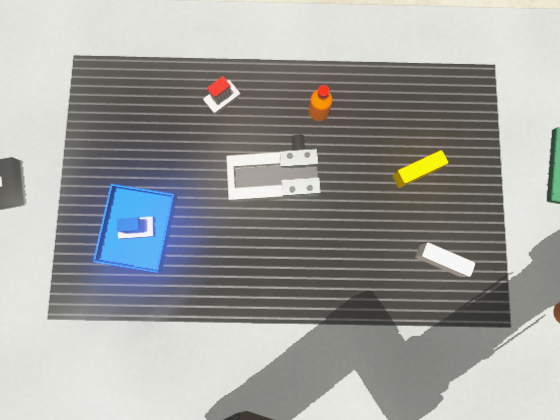

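The insert stands upright in the middle of the tray at (135,226) with its top at z ≈ 0.064, and the yellow block lies on the bench at (420,168).

```bash
python3 -c "
from rig import robot
print(robot.job_done())"
```

```text
the job is handed in; nothing more can be done
None
```

Job handed in at about 30 s of the 64 s allowed: I knocked the insert clear with the yellow block, put the block back on the bench and stood the insert upright in the blue tray; the final picture confirms both, but no verdict came back.

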